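# Feel out the blocked oil passage

## Robot

A 6-joint arm with a two-finger parallel gripper is mounted at the origin on the work surface; the furniture and walls round the work are solid. World frame = base frame: x ahead of the robot, y to its left, z up, the work surface at z = 0. Lengths are in m, angles in rad, forces in N, time in s.
With the tool pointing down it reaches from about 0.275 to 0.75 m from the base axis. Payload 10.2 kg.
Tool frame: the origin (TCP) lies midway between the tips of the shut fingers; the grasp point (between the pads) lies 19 mm behind it; z points along the fingers, y is the line along which they close (so a half turn about z gives the same grasp; the last joint's range is limited). The gripper opens to 88 mm and grips with 3 to 60 N. Pads are 18 mm wide; open, the fingers measure 123 mm over their backs; the gripper's body (75 mm by 187 mm) begins 45 mm behind the grasp point.
Start: joints at [-1.42, 0.313, 1.498, -0, 1.331, -0.223], TCP at [0.192, -0.489, 0.217] pointing down, gripper open.
Joint ranges: [-2.94, 2.94], [-0.97, 2.17], [0.19, 2.56], [-1.23, 4.37], [0.02, 3.11], [-2.88, 2.88]. Speed limits (rad/s): [2.39, 2.39, 3.01, 3.14, 3.14, 3.14].

## Interface

Orientations are given as a unit quaternion [w, x, y, z].
In Python, from plant import status, optics, workorder gives the robot as it stands.
- The arm moves only by the tool servo_tool, never from a script. Its argument "steps" is text: rows parted by semicolons, each of 7 numbers parted by spaces: the shift along the tool's x, y, z normalised to -1 to 1, where 1 is 0.03 m, then the turn, a rotation vector about the tool's x, y, z normalised to -1 to 1, where 1 is 0.5 rad, then the opening, from 0 (shut) to 1 (fully open). In form: tx ty tz rx ry rz claw; .... A call has 1 to 5 rows; each row shifts and turns the commanded pose from where the row before left it, along the tool's axes as they then stand; what a row does not reach is not made up. A row lasts 1/8 s, in which the tool goes at most 62.5 mm and 10.7 degrees, less where a joint would pass 70% of its speed; a pose out of reach is approached as far as the arm can. A call with a number of a shift or a turn outside -1 to 1 is refused whole. A call with a gripper value outside its range is refused whole. The fingers move at their own pace and stop on an object; "squeeze" is the grip in N (left out, the last holds). Time passes only in rows, so rows that do not move let the fingers close. It gives the time, the measured TCP pose, the force, the opening and the grip force at its end, in the units of the state.
- status.read_state(): the state, without advancing time (a new reading comes with each control period).
- optics.grab_frame(name): name is "scene" or "top"; returns the picture (384x512x3 uint8, blue, green, red); there is no depth.
- optics.camera_params(name): a dict with "intrinsics" (3x3 intrinsics, pixels), "D" ([k1, k2, p1, p2, k3] as OpenCV has them; the pictures are not rectified), "eye" and "rotation" of the camera in the world. Camera axes: x right, y up, looking along -z (the intrinsics and any distortion apply to the point x, -y, -z); pixel columns grow to the right and rows downward; lengths in m; the calibration is good to about 2 mm. A picture is of the moment at which its call begins. camera_params takes no time and is no camera call.
- workorder.job_done(): hands the job in; it is judged then, once.
The state is a dict: "time": time; "qpos": joint angles; "joint_vel": joint speeds; "effort": joint torques, N m; "tcp_pos": TCP position; "ee_rot": TCP orientation; "contact_force": force on the tool from outside, world axes, zero at the start; "torque": the same for the moment, N m; "grip_width": finger opening in m; "gripper_force": force on a finger pad.
Only numpy, scipy, OpenCV 4.12 (cv2) and the standard library are available. Lean on these libraries where they do the work, as an engineer would, in place of code of your own. Each camera call takes 0.05 s, during which the arm holds its last target. There are 200 camera calls.

## Task

One of the four slanting oil passages in the manifold block is blocked part-way down; it cannot be seen from outside. Feel gently down the passages with the long screwdriver from the rack to find the one where the blade stops short, leave the screwdriver standing in it with the blade resting on the blockage, and push that passage's lever, right behind it, all the way over to shut it off. Leave the other three levers and the loose things round about as they are.

Things in the scene. Friction and masses are not known exactly. Their poses are not given: they have to be found in the camera images.
- manifold: Fixed aluminium manifold on a steel foot 236 mm wide (y), x from -83 to +125 mm. Origin on the bench, z up, x away from the robot at yaw 0. Its 66 x 216 x 90 mm block leans 30 deg: the drilled face looks up and to -x, outward normal (-0.5, 0, 0.866), and the passages run along that. Block's rear top edge: x = 6, z = 121 mm. At x = 96 mm a row of levers, one behind each passage.
- mouth_1 (a point): Centre of the mouth of passage 1 (leftmost seen from the robot, y = +82.5 mm in the manifold's frame) on the sloping face, x = -22.5, z = 105 mm. Axes as the manifold's. Bore 12 mm across, 6 mm chamfer, running down along (0.5, 0, -0.866). A clear passage is 85 mm deep to its dark bottom; the blocked one ends 38 to 46 mm down.
- mouth_2 (a point): Centre of the mouth of passage 2 (second from the left, y = +27.5 mm in the manifold's frame) on the sloping face, x = -22.5, z = 105 mm. Axes as the manifold's. Bore 12 mm across, 6 mm chamfer, running down along (0.5, 0, -0.866). A clear passage is 85 mm deep to its dark bottom; the blocked one ends 38 to 46 mm down.
- mouth_3 (a point): Centre of the mouth of passage 3 (third from the left, y = -27.5 mm in the manifold's frame) on the sloping face, x = -22.5, z = 105 mm. Axes as the manifold's. Bore 12 mm across, 6 mm chamfer, running down along (0.5, 0, -0.866). A clear passage is 85 mm deep to its dark bottom; the blocked one ends 38 to 46 mm down.
- mouth_4 (a point): Centre of the mouth of passage 4 (rightmost, y = -82.5 mm in the manifold's frame) on the sloping face, x = -22.5, z = 105 mm. Axes as the manifold's. Bore 12 mm across, 6 mm chamfer, running down along (0.5, 0, -0.866). A clear passage is 85 mm deep to its dark bottom; the blocked one ends 38 to 46 mm down.
- lever_1 (a joint): Lever behind passage 1, rad. 0: leaning toward the robot (manifold's -x), as found up to 0.1; 1.0: pushed fully over to the manifold's +x. Pivot at x = 96, z = 70 mm in the manifold's frame, pivot axis along y; 70 mm steel rod 10 mm thick with a ball 26 mm across at the tip; at 0 it leans 0.5 rad to -x, at 1.0 0.5 rad to +x. It stays where it is left; about 1 N moves it.
- lever_2 (a joint): Lever behind passage 2, rad. 0: leaning toward the robot (manifold's -x), as found up to 0.1; 1.0: pushed fully over to the manifold's +x. Pivot at x = 96, z = 70 mm in the manifold's frame, pivot axis along y; 70 mm steel rod 10 mm thick with a ball 26 mm across at the tip; at 0 it leans 0.5 rad to -x, at 1.0 0.5 rad to +x. It stays where it is left; about 1 N moves it.
- lever_3 (a joint): Lever behind passage 3, rad. 0: leaning toward the robot (manifold's -x), as found up to 0.1; 1.0: pushed fully over to the manifold's +x. Pivot at x = 96, z = 70 mm in the manifold's frame, pivot axis along y; 70 mm steel rod 10 mm thick with a ball 26 mm across at the tip; at 0 it leans 0.5 rad to -x, at 1.0 0.5 rad to +x. It stays where it is left; about 1 N moves it.
- lever_4 (a joint): Lever behind passage 4, rad. 0: leaning toward the robot (manifold's -x), as found up to 0.1; 1.0: pushed fully over to the manifold's +x. Pivot at x = 96, z = 70 mm in the manifold's frame, pivot axis along y; 70 mm steel rod 10 mm thick with a ball 26 mm across at the tip; at 0 it leans 0.5 rad to -x, at 1.0 0.5 rad to +x. It stays where it is left; about 1 N moves it.
- lever_1_tip (a point): Centre of the ball on lever 1.
- lever_2_tip (a point): Centre of the ball on lever 2.
- lever_3_tip (a point): Centre of the ball on lever 3.
- lever_4_tip (a point): Centre of the ball on lever 4.
- driver: Long screwdriver, 194 mm, loose. Origin at the blade's tip, z along its axis toward the handle's end. Round thin blade shaft 4.4 mm across up to 110 mm, handle 23 mm across from 110 to 191 mm. Stands blade down in the rack's end place, handle resting on the rack's top deck.
- driver_tip (a point): End of the screwdriver's blade (6 mm up its axis from its origin).
- rack: Fixed dark steel tool rack, foot 70 x 170 mm, origin at the centre of its underside, long side along its y. Top deck 44 x 160 mm, its upper side at 116 mm, nothing higher; the long screwdriver stands in the 9 mm square place at y = +55 mm, a shorter one stands at y = -55 mm. To free the long one, lift it straight up by at least 120 mm.
- old_piston: Bystander: small metal piston, 43 mm across, 49 mm high; origin under its centre. To be left where it is.
- pliers: Bystander: blue-handled pliers, 155 mm long, 13 mm high; origin under its centre. To be left where it is.

How it is judged:
By the outcome, as a careful person would: the job done as asked, in the order asked, and still so for the second after the job is handed in, with the robot touching nothing.
It also fails if it takes over 64 s, if anything falls off the work surface, if the arm or the gripper's body presses on something with over 40 N, if the wrist force passes 120 N, or if a joint passes its speed limit or range.

## Working session

There is one attempt and no reset: what is moved stays moved. The work goes in short steps, Python scripts to look and compute and a tool call to move; the robot and the scene stay as the last step left them, time stands still between calls to the robot, and variables do not carry over. Pictures are saved under pics/ and viewed, at most 10 in all, crops included, and the job is handed in when it is done.

Besides the shell and the picture viewer there is one more tool, called as name(argument=value, ...), one argument or row to a line, values as JSON. servo_tool: Moves the arm, as the interface text tells. Scaled input: -1 to 1 covers 0.03 m each way for a shift and 0.5 rad each way for a turn. Its arguments: {"type":"object","properties":{"steps":{"type":"string"},"squeeze":{"type":"number"}},"required":["steps"]}

```bash
ls; mkdir -p pics
python3 - <<'E'
from plant import status, optics
import cv2
s=status.read_state();print(s)
for n in("scene","top"):
    f=optics.grab_frame(n);cv2.imwrite(f"pics/{n}0.png",f);p=optics.camera_params(n);print(n,p)
E
```

```text
pics
{'time': 0.0, 'qpos': array([-1.42037787e+00,  3.13458999e-01,  1.49843989e+00, -2.60248756e-05,
        1.33098442e+00, -2.23413438e-01]), 'joint_vel': array([ 0.00018737,  0.00013363,  0.00201524,  0.00021968, -0.00023605,
        0.00091014]), 'effort': array([ 4.50894877e-04, -4.02210581e+01, -2.52271217e+01,  6.95080566e-02,
        3.53467755e-02, -1.20827904e-04]), 'tcp_pos': array([ 0.19165581, -0.48847267,  0.21605542]), 'ee_rot': array([-6.45356394e-04,  9.82581234e-01,  1.85832455e-01,  1.09178718e-05]), 'contact_force': array([-0.24161612, -0.44405459,  0.07256772]), 'torque': array([0.00347656, 0.01510366, 0.02118553]), 'gripper_force': 0.0, 'grip_width': 0.08830622386756667}
scene {'intrinsics': array([[403.50425574,   0.        , 260.12497805],
       [  0.        , 403.50425574, 192.87031189],
       [  0.        ,   0.        ,   1.        ]]), 'D': array([-0.12887262,  0.        ,  0.        ,  0.        ,  0.        ]), 'eye': array([-0.39962524,  0.5754629 ,  0.60496405]), 'rotation': array([-0.39247769, -0.25737629,  0.47694515,  0.74312989])}
top {'intrinsics': array([[374.56598027,   0.        , 254.65858473],
       [  0.        , 374.56598027, 189.90271074],
       [  0.        ,   0.        ,   1.        ]]), 'D': array([-0.09321403,  0.        ,  0.        ,  0.        ,  0.        ]), 'eye': array([ 0.43121205, -0.01889353,  1.02831339]), 'rotation': array([-0.69822787, -0.04091316,  0.04992594,  0.71295958])}
```

View pics/scene0.png

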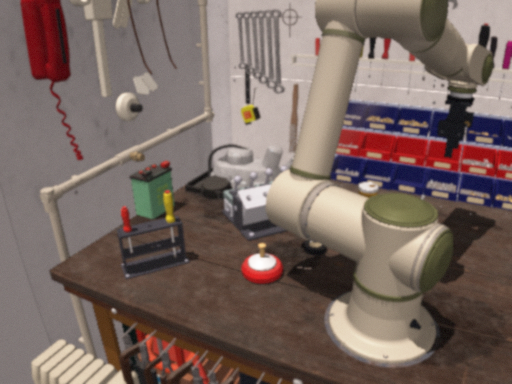

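View pics/top0.png

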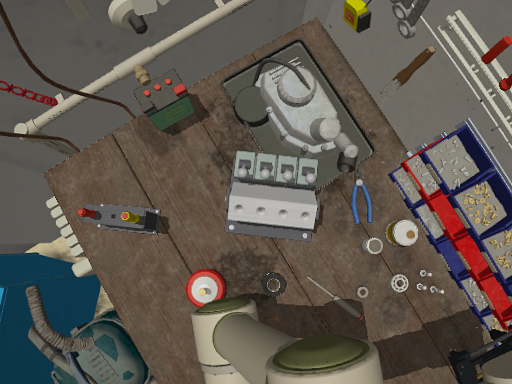

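Run:
```python
import cv2
a=cv2.imread('pics/top0.png')
cv2.imwrite('pics/c1.png',cv2.resize(a[140:250,215:335],None,fx=6,fy=5.4,interpolation=cv2.INTER_CUBIC)[:600])
b=cv2.imread('pics/scene0.png')
L=cv2.resize(a[190:245,70:170],None,fx=6,fy=6,interpolation=cv2.INTER_CUBIC)
R=cv2.resize(b[180:280,110:290],None,fx=3,fy=3,interpolation=cv2.INTER_CUBIC)[:270]
import numpy as np
o=np.zeros((600,600,3),'uint8');o[:330]=L;o[330:,:540]=R[:270]
cv2.imwrite('pics/c2.png',o)
```

```text
(no output)
```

View pics/c1.png

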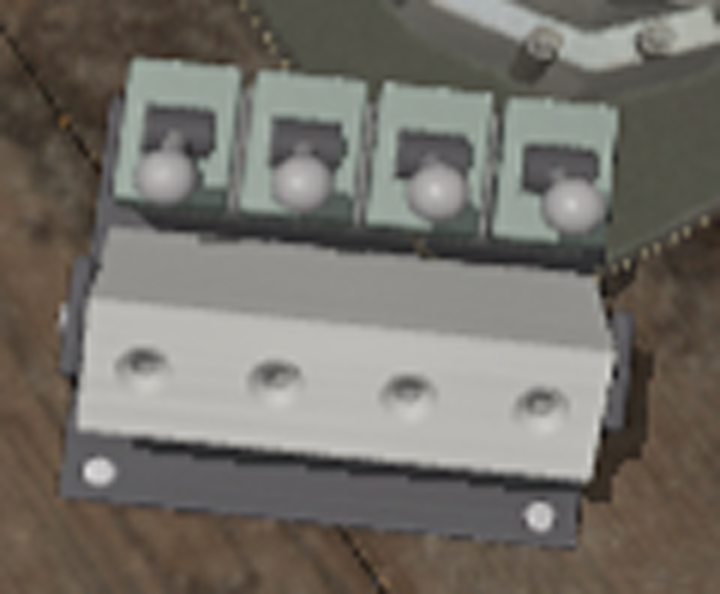

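View pics/c2.png

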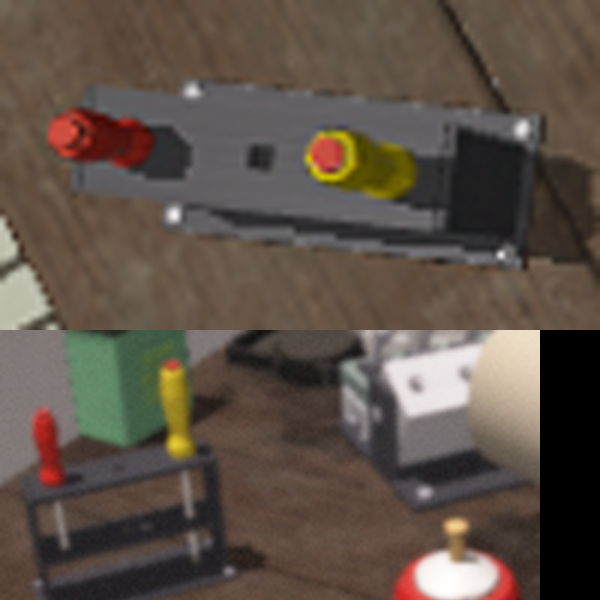

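```bash
cat > h.py <<'E'
import numpy as np, cv2
from scipy.spatial.transform import Rotation as R
from scipy.optimize import least_squares
from plant import status, optics
def rot(q): return R.from_quat(np.r_[q[1:],q[0]])
CAM={n:optics.camera_params(n) for n in("scene","top")}
F=np.diag([1,-1,-1.])
def proj(n,P):
    c=CAM[n]; X=(rot(c['rotation']).inv().apply(np.atleast_2d(P)-c['eye']))@F
    return cv2.projectPoints(X,np.zeros(3),np.zeros(3),c['intrinsics'],c['D'])[0][:,0]
def ray(n,uv,z):
    c=CAM[n]; p=cv2.undistortPoints(np.array([[uv]],float),c['intrinsics'],c['D'])[0,0]
    d=rot(c['rotation']).apply(np.array([p[0],p[1],1])@F); return c['eye']+d*(z-c['eye'][2])/d[2]
def go(pos,Rt):
    "print remaining motion from now to target, tool axes: shift /0.03, turn /0.5"
    s=status.read_state(); R0=rot(s['ee_rot'])
    print('t',round(s['time'],2),'shift/.03',np.round(R0.inv().apply(np.array(pos)-s['tcp_pos'])/.03,2),
          'turn/.5',np.round((R0.inv()*Rt).as_rotvec()/.5,3), 'shift in final axes',np.round(Rt.inv().apply(np.array(pos)-s['tcp_pos'])/.03,2))
E
cat > fit.py <<'E'
from h import *
def c1(u,v): return ((u+.5)/6-.5+215,(v+.5)/5.4-.5+140)
ys=np.array([.0825,.0275,-.0275,-.0825])
M=[(-.0225,y,.105) for y in ys]+[(.006,.108,.121),(.006,-.108,.121)]
px=[c1(*p) for p in [(145,368),(276,382),(409,397),(542,409),(88,297),(614,350)]]
B=[c1(*p) for p in [(166,176),(302,183),(438,191),(573,206)]]
def W(p,P): return R.from_euler('z',p[2]).apply(P)+[p[0],p[1],0]
def balls(j): return np.c_[.096+.07*np.sin(j-.5),ys,.07+.07*np.cos(j-.5)]
f=lambda p:np.r_[(proj('top',W(p,np.array(M)))-px).ravel(),(proj('top',W(p,balls(p[3:])))-B).ravel()]
r=least_squares(f,[.42,0,0,0,0,0,0]);p=r.x
print('manifold',np.round(p,4));print(np.round(r.fun.reshape(-1,2),1).tolist())
print('mouths',np.round(W(p,np.array(M[:4])),4).tolist())
def c2(u,v): return ((u+.5)/6-.5+70,(v+.5)/6-.5+190)
h=ray('top',c2(260,157),.116); t=ray('top',c2(327,155),.200)
print('rack hole',h,'driver top',t,'dist',np.linalg.norm((t-h)[:2]),'ang',np.degrees(np.arctan2(*(t-h)[[1,0]])))
for a,b in [((85,88),(450,118)),((75,190),(445,230))]:
    A,Bb=ray('top',c2(*a),.116),ray('top',c2(*b),.116);print('deck edge',A,Bb,np.degrees(np.arctan2(*(Bb-A)[[1,0]])))
print('scene: predicted driver top',proj('scene',[t]),'observed',(172/3+110,37/3+180))
E
python3 fit.py
```

```text
manifold [ 0.5178 -0.0759 -0.1337  0.0048  0.0503  0.089   0.0815]
[[-0.3, 0.1], [0.0, 0.0], [-0.0, -0.2], [-0.1, 0.0], [0.0, -0.0], [0.3, 0.1], [0.0, 0.0], [0.0, 0.0], [0.0, 0.0], [-0.0, -0.0]]
mouths [[0.5065, 0.0089, 0.105], [0.4992, -0.0456, 0.105], [0.4919, -0.1001, 0.105], [0.4845, -0.1546, 0.105]]
rack hole [0.49198295 0.31796707 0.116     ] driver top [0.48672247 0.26152099 0.2       ] dist 0.05669067362872448 ang -95.32428213922412
deck edge [0.52167412 0.39297787 0.116     ] [0.50663174 0.23909323 0.116     ] -95.582983936923
deck edge [0.47957959 0.39589418 0.116     ] [0.46102129 0.24060788 0.116     ] -96.81511086660224
scene: predicted driver top [[166.75339742 190.88630609]] observed (167.33333333333334, 192.33333333333334)
```

```bash
cat >> h.py <<'E'
YAW=-.1337; Z=R.from_euler('z',YAW)
DN=Z*R.from_matrix(np.array([[1,0,0],[0,-1,0],[0,0,-1.]]).T)
c,s_=np.cos(np.pi/6),.5
TI=Z*R.from_matrix(np.array([[c,0,s_],[0,-1,0],[s_,0,-c]]).T)
MO=np.array([[.5065,.0089,.105],[.4992,-.0456,.105],[.4919,-.1001,.105],[.4845,-.1546,.105]])
DIR=TI.apply([0,0,1])
DRV=np.array([.4865,.262])
E
python3 -c "
from h import *
go([*DRV,.28],DN)"
```

```text
t 0.1 shift/.03 [ 18.29 -19.7   -2.1 ] turn/.5 [-0.002  0.     1.015] shift in final axes [  6.41 -26.1   -2.13]
```

servo_tool(
  steps="0 0 -0.71 0 0 0.338 1; 0 0 -0.71 0 0 0.338 1; 0 0 -0.71 0 0 0.339 1; 0.24 -0.95 0 0 0 0 1; 0.24 -1 0 0 0 0 1",
  squeeze=25,
)

```text
time: 0.72
tcp_pos: [0.2139, -0.4319, 0.2802]
ee_rot: [-0.0, 0.998, -0.067, -0.0]
contact_force: [-0.0, -0.5, -0.4]
grip_width: 0.0878
gripper_force: 0.0
```

servo_tool(
  steps="0.24 -1 0 0 0 0 1; 0.24 -1 0 0 0 0 1; 0.24 -1 0 0 0 0 1; 0.24 -1 0 0 0 0 1; 0.24 -1 0 0 0 0 1",
)

```text
time: 1.35
tcp_pos: [0.2696, -0.2877, 0.2803]
ee_rot: [-0.0, 0.998, -0.067, -0.0]
contact_force: [-0.2, 0.4, -0.0]
grip_width: 0.0879
gripper_force: 0.0
```

servo_tool(
  steps="0.24 -1 0 0 0 0 1; 0.24 -1 0 0 0 0 1; 0.24 -1 0 0 0 0 1; 0.24 -1 0 0 0 0 1; 0.24 -1 0 0 0 0 1",
)

```text
time: 1.98
tcp_pos: [0.3252, -0.1439, 0.2804]
ee_rot: [-0.0, 0.998, -0.067, -0.0]
contact_force: [0.8, -0.1, 0.3]
grip_width: 0.0883
gripper_force: 0.0
```

servo_tool(
  steps="0.24 -1 0 0 0 0 1; 0.24 -1 0 0 0 0 1; 0.24 -1 0 0 0 0 1; 0.24 -1 0 0 0 0 1; 0.24 -1 0 0 0 0 1",
)

```text
time: 2.6
tcp_pos: [0.3809, -0.0001, 0.2804]
ee_rot: [-0.0, 0.998, -0.067, -0.0]
contact_force: [0.0, -0.6, -0.3]
grip_width: 0.088
gripper_force: 0.0
```

servo_tool(
  steps="0.24 -1 0 0 0 0 1; 0.24 -1 0 0 0 0 1; 0.24 -1 0 0 0 0 1; 0.24 -1 0 0 0 0 1; 0.24 -1 0 0 0 0 1",
)

```text
time: 3.22
tcp_pos: [0.4366, 0.1438, 0.2802]
ee_rot: [0.0, 0.998, -0.067, -0.0]
contact_force: [1.2, -0.2, 0.4]
grip_width: 0.0886
gripper_force: 0.0
```

```bash
python3 -c "
from h import *
go([*DRV,.28],DN);print(status.read_state()['qpos'])
cv2.imwrite('pics/t1.png',optics.grab_frame('scene'))"
```

```text
t 3.23 shift/.03 [ 1.12 -4.13  0.01] turn/.5 [0.    0.001 0.   ] shift in final axes [ 1.12 -4.13  0.01]
[ 6.23707264e-02  1.25510027e-01  1.56586856e+00 -4.07142552e-05
  1.45080560e+00  1.76674026e+00]
```

servo_tool(
  steps="0.28 -0.9 0 0 0 0 1; 0.28 -0.93 0 0 0 0 1; 0.28 -0.9 0 0 0 0 1; 0.28 -0.9 0 0 0 0 1; 0 -0.5 0 0 0 0 1",
)

```text
time: 3.9
tcp_pos: [0.4864, 0.2618, 0.2799]
ee_rot: [0.0, 0.998, -0.067, -0.001]
contact_force: [-0.3, -0.2, -0.2]
grip_width: 0.088
gripper_force: 0.0
```

servo_tool(
  steps="0 0 0.9 0 0 0 1; 0 0 0.9 0 0 0 1; 0 0 0.9 0 0 0 1; 0 0 0.9 0 0 0 1; 0 0 0.87 0 0 0 1",
)

```text
time: 4.53
tcp_pos: [0.4859, 0.2607, 0.1456]
ee_rot: [0.0, 0.998, -0.067, -0.0]
contact_force: [0.7, 0.0, 0.2]
grip_width: 0.0879
gripper_force: 0.0
```

Run:
```python
from h import *
go([*DRV,.146],DN)
b=optics.grab_frame('scene');cv2.imwrite('pics/s2.png',b)
a=optics.grab_frame('top')
o=np.vstack([cv2.resize(b[130:290,80:230],None,fx=3.5,fy=3.5,interpolation=2)[:,:525],])
o2=cv2.resize(a[170:250,70:170],None,fx=2.6,fy=2.6,interpolation=2)
c=np.zeros((560,790,3),'uint8');c[:,:525]=o;c[:208,525:785]=o2
cv2.imwrite('pics/c3.png',c)
```

```text
t 4.53 shift/.03 [ 0.01 -0.05 -0.01] turn/.5 [ 0.  0. -0.] shift in final axes [ 0.01 -0.05 -0.01]
```

View pics/c3.png

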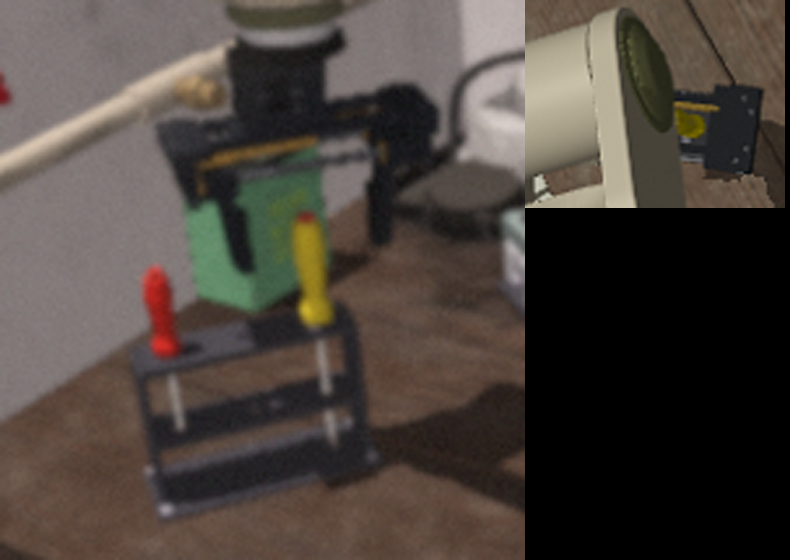

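Run:
```python
from h import *
s=status.read_state();t=s['tcp_pos'];y=DN.apply([0,1,0])
P=[t,t+.044*y,t-.044*y,[*DRV,.2],[*DRV,.116]]
print((proj('scene',P)-[80,130])*3.5)
```

```text
[[314.14430367 283.83841395]
 [372.2678222  271.57218922]
 [254.44609746 296.43847338]
 [303.12581147 213.36481827]
 [315.09269373 317.61983572]]
```

servo_tool(
  steps="0 -0.04 0 0 0 0 0; 0 0 0 0 0 0 0; 0 0 0 0 0 0 0; 0 0 0 0 0 0 0; 0 0 0 0 0 0 0",
  squeeze=30,
)

```text
time: 5.25
tcp_pos: [0.4865, 0.2623, 0.1466]
ee_rot: [-0.0, 0.998, -0.067, 0.0]
contact_force: [0.3, -0.2, 0.2]
grip_width: 0.0403
gripper_force: 0.0
```

servo_tool(
  steps="0 0 0 0 0 0 0; 0 0 0 0 0 0 0; 0 0 0 0 0 0 0; 0 0 0 0 0 0 0; 0 0 0 0 0 0 0",
)

```text
time: 5.88
tcp_pos: [0.4864, 0.2623, 0.1464]
ee_rot: [-0.0, 0.998, -0.067, -0.0]
contact_force: [-0.1, 0.0, -0.4]
grip_width: 0.0213
gripper_force: 30.0
```

servo_tool(
  steps="0 0 -0.6 0 0 0 0; 0 0 -1 0 0 0 0; 0 0 -1 0 0 0 0; 0 0 -1 0 0 0 0; 0 0 -1 0 0 0 0",
)

```text
time: 6.5
tcp_pos: [0.4863, 0.2621, 0.2853]
ee_rot: [0.0, 0.998, -0.067, -0.0]
contact_force: [-0.4, 0.3, -1.3]
grip_width: 0.0214
gripper_force: 30.0
```

servo_tool(
  steps="0 0 -1 0 0 0 0; 0 0 -0.4 0 0 0 0; 0 0 0 0 0 0 0",
)

```text
time: 6.88
tcp_pos: [0.4865, 0.2622, 0.3262]
ee_rot: [0.0, 0.998, -0.067, 0.0]
contact_force: [-0.3, 0.2, 0.2]
grip_width: 0.0217
gripper_force: 30.0
```

Run:
```python
from h import *
go(MO[0]-DIR*(.06+.1404),TI)
print(status.read_state()['contact_force'],status.read_state()['grip_width'])
```

```text
t 6.88 shift/.03 [-1.55  8.28  1.59] turn/.5 [ 0.     1.047 -0.   ] shift in final axes [-2.14  8.28  0.6 ]
[-0.34308338  0.17347686  0.21614409] 0.02172658763974754
```

servo_tool(
  steps="0 0.8 0 0 0.349 0 0; 0 0.8 0 0 0.349 0 0; 0 0.8 0 0 0.349 0 0; -0.43 0.98 0.12 0 0 0 0; -0.43 0.98 0.12 0 0 0 0",
)

```text
time: 7.5
tcp_pos: [0.4491, 0.1345, 0.3054]
ee_rot: [0.017, 0.964, -0.064, 0.257]
contact_force: [0.5, -0.4, -0.3]
grip_width: 0.0214
gripper_force: 30.0
```

servo_tool(
  steps="-0.43 0.98 0.12 0 0 0 0; -0.43 0.98 0.12 0 0 0 0; -0.42 0.98 0.12 0 0 0 0; 0 0.98 0 0 0 0 0; 0 0 0 0 0 0 0",
)

```text
time: 8.12
tcp_pos: [0.4064, 0.0209, 0.2775]
ee_rot: [0.018, 0.964, -0.066, 0.257]
contact_force: [-0.0, 0.4, 0.6]
grip_width: 0.0213
gripper_force: 30.0
```

Run:
```python
from h import *
go(MO[0]-DIR*(.06+.1404),TI)
s=status.read_state();t=s['tcp_pos'];d=rot(s['ee_rot']).apply([0,0,1])
b=optics.grab_frame('scene');a=optics.grab_frame('top')
P=np.array([t+d*.1404,t+d*.1,t+d*.03,t-d*.05])
print(s['qpos'])
u,v=np.round(proj('scene',P)).astype(int),np.round(proj('top',P)).astype(int)
print(u.tolist(),v.tolist())
def crop(im,c,f): x,y=c;return cv2.resize(im[y-50:y+50,x-65:x+65],None,fx=f,fy=f,interpolation=2)
c0,c1=u[0],v[0]
cv2.imwrite('pics/c4.png',np.vstack([np.hstack([crop(b,c0,3),crop(a,c1,3)])]))
print('crop origins',c0-[65,50],c1-[65,50])
```

```text
t 8.12 shift/.03 [ 0.03 -0.05 -0.02] turn/.5 [ 0.003  0.004 -0.007] shift in final axes [ 0.03 -0.05 -0.02]
[-0.29208194 -0.31105605  2.05683442  0.09980816  0.88187674  1.37306049]
[[254, 186], [256, 177], [262, 159], [269, 138]] [[237, 219], [235, 228], [232, 244], [228, 265]]
crop origins [189 136] [172 169]
```

View pics/c4.png

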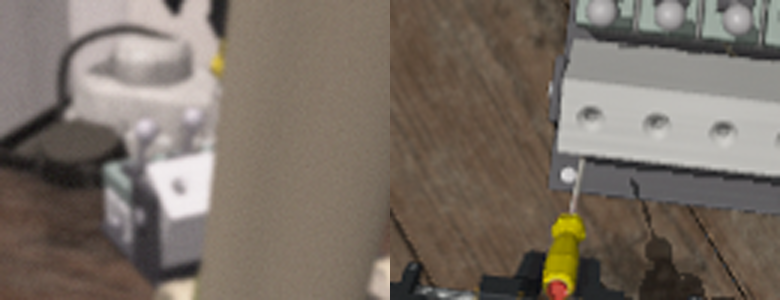

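Run:
```python
from h import *
s=status.read_state();t=s['tcp_pos'];d=rot(s['ee_rot']).apply([0,0,1])
a=optics.grab_frame('top')
f=11;x0,y0=205,205
o=cv2.resize(a[y0:y0+50,x0:x0+65],None,fx=f,fy=f,interpolation=2)
P=np.array([t+d*.1404,t+d*.0304,t-d*.0536])
for p in proj('top',P): 
    q=((p-[x0,y0]+.5)*f).astype(int);cv2.line(o,(q[0]-40,q[1]),(q[0]-15,q[1]),(255,0,255),1);print(q,p)
cv2.imwrite('pics/c5.png',o)
```

```text
[348 160] [236.21820181 219.10451876]
[295 426] [231.34835957 243.25397903]
[244 680] [226.70014377 266.35257626]
```

View pics/c5.png

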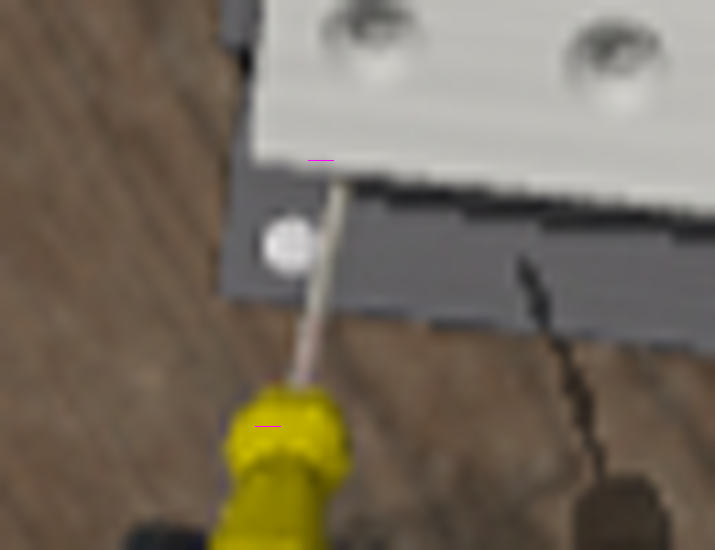

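servo_tool(
  steps="0.05 -0.05 0.9 0 0 0 0; 0 0 0.9 0 0 0 0; 0 0 0.4 0 0 0 0; 0 0 0.2 0 0 0 0; 0 0 0.2 0 0 0 0",
)

```text
time: 8.9
tcp_pos: [0.4475, 0.0186, 0.2122]
ee_rot: [0.017, 0.964, -0.064, 0.259]
contact_force: [-0.2, -0.2, -1.1]
grip_width: 0.0214
gripper_force: 30.0
```

```bash
cat > w.py <<'E'
from h import *
import sys
s=status.read_state();k=int(sys.argv[1])-1
e=TI.inv().apply(s['tcp_pos']+DIR*.1404-MO[k])
print('t',round(s['time'],2),'mm off x,y, depth',np.round(e*1e3,1),'force tool',np.round(TI.inv().apply(s['contact_force']),1),'torque',np.round(TI.inv().apply(s['torque']),2),s['grip_width'])
E
python3 w.py 1
```

```text
t 8.9 mm off x,y, depth [ 1.9 -1.8 17.7] force tool [-0.7  0.2  0.9] torque [ 0.01 -0.34 -0.02] 0.021377111976052892
```

servo_tool(
  steps="-0.06 0.06 0.2 0 0 0 0; 0 0 0.2 0 0 0 0; 0 0 0.1 0 0 0 0; 0 0 0.05 0 0 0 0; 0 0 0 0 0 0 0",
)

```text
time: 9.52
tcp_pos: [0.4537, 0.0157, 0.1968]
ee_rot: [0.017, 0.964, -0.065, 0.258]
contact_force: [-0.2, -0.2, -0.7]
grip_width: 0.0214
gripper_force: 30.0
```

```bash
python3 w.py 1
```

```text
t 9.53 mm off x,y, depth [-0.2  0.3 34.3] force tool [-0.5  0.2  0.5] torque [-0.02 -0.26  0.03] 0.021370909643159353
```

servo_tool(
  steps="0 0 0.1 0 0 0 0; 0 0 0.1 0 0 0 0; 0 0 0 0 0 0 0",
)

```text
time: 9.9
tcp_pos: [0.4566, 0.0153, 0.1913]
ee_rot: [0.017, 0.964, -0.065, 0.258]
contact_force: [0.8, 0.7, -0.6]
grip_width: 0.0215
gripper_force: 30.0
```

```bash
python3 w.py 1
```

```text
t 9.9 mm off x,y, depth [-0.4  0.3 40.5] force tool [ 0.3 -0.8  0.9] torque [ 0.07 -0.32  0.03] 0.021532410195669295
```

servo_tool(
  steps="0 0 0.1 0 0 0 0; 0 0 0.1 0 0 0 0; 0 0 0 0 0 0 0",
)

```text
time: 10.28
tcp_pos: [0.4596, 0.0149, 0.1861]
ee_rot: [0.017, 0.964, -0.065, 0.258]
contact_force: [-0.6, -0.1, 0.3]
grip_width: 0.0211
gripper_force: 30.0
```

```bash
python3 w.py 1
```

```text
t 10.28 mm off x,y, depth [-0.4  0.3 46.5] force tool [-0.3  0.1 -0.5] torque [ 0.04 -0.28 -0.03] 0.021088782381720822
```

Past the shallowest stop; go on well beyond 46 mm to be sure.

servo_tool(
  steps="0 0 0.1 0 0 0 0; 0 0 0.1 0 0 0 0; 0 0 0 0 0 0 0",
)

```text
time: 10.65
tcp_pos: [0.4626, 0.0145, 0.1809]
ee_rot: [0.017, 0.964, -0.065, 0.258]
contact_force: [-0.2, -0.2, -1.2]
grip_width: 0.0215
gripper_force: 30.0
```

servo_tool(
  steps="0 0 0.1 0 0 0 0; 0 0 0.1 0 0 0 0; 0 0 0 0 0 0 0",
)

```text
time: 11.02
tcp_pos: [0.4655, 0.0142, 0.1757]
ee_rot: [0.017, 0.964, -0.065, 0.258]
contact_force: [0.2, -0.7, -0.4]
grip_width: 0.0214
gripper_force: 30.0
```

```bash
python3 w.py 1;python3 w.py 2; python3 -c "
from h import *
print(TI.inv().apply(MO[1]-MO[0])/.03)"
```

```text
t 11.03 mm off x,y, depth [-0.5  0.3 58.5] force tool [0.1 0.7 0.5] torque [ 0.06 -0.35  0.03] 0.021388547790350966
t 11.03 mm off x,y, depth [ -0.5 -54.7  58.5] force tool [0.1 0.7 0.5] torque [ 0.06 -0.35  0.03] 0.021388547790350966
[8.69187696e-04 1.83289058e+00 5.01825750e-04]
```

servo_tool(
  steps="0 0 -0.7 0 0 0 0; 0 0 -1 0 0 0 0; 0 0 -1 0 0 0 0; 0 0 0 0 0 0 0; 0.02 0.91 0 0 0 0 0",
)

```text
time: 11.65
tcp_pos: [0.4224, -0.007, 0.2455]
ee_rot: [0.017, 0.964, -0.063, 0.258]
contact_force: [0.9, -0.7, -0.4]
grip_width: 0.0213
gripper_force: 30.0
```

servo_tool(
  steps="0 0.91 0 0 0 0 0; 0 0 0 0 0 0 0; 0 0 0.5 0 0 0 0; 0 0 0.4 0 0 0 0; 0 0 0 0 0 0 0",
)

```text
time: 12.28
tcp_pos: [0.4319, -0.0358, 0.2218]
ee_rot: [0.017, 0.964, -0.064, 0.257]
contact_force: [0.0, 0.1, -0.5]
grip_width: 0.021
gripper_force: 30.0
```

```bash
python3 w.py 2
```

```text
t 12.28 mm off x,y, depth [-0.5 -0.7  5.3] force tool [-0.2 -0.2  0.4] torque [ 0.03 -0.27  0.02] 0.020978344837101284
```

servo_tool(
  steps="0.02 0.02 0.25 0 0 0 0; 0 0 0.25 0 0 0 0; 0 0 0.25 0 0 0 0; 0 0 0.2 0 0 0 0; 0 0 0 0 0 0 0",
)

```text
time: 12.9
tcp_pos: [0.4466, -0.039, 0.1982]
ee_rot: [0.017, 0.964, -0.065, 0.258]
contact_force: [0.4, 0.0, -0.3]
grip_width: 0.0218
gripper_force: 30.0
```

```bash
python3 w.py 2
```

```text
t 12.9 mm off x,y, depth [ 0.7  0.4 33.2] force tool [ 0.1 -0.1  0.5] torque [ 0.02 -0.34  0.04] 0.02181517826778397
```

servo_tool(
  steps="0 0 0.1 0 0 0 0; 0 0 0.1 0 0 0 0; 0 0 0 0 0 0 0",
)

```text
time: 13.28
tcp_pos: [0.4495, -0.0394, 0.1933]
ee_rot: [0.017, 0.964, -0.065, 0.258]
contact_force: [-0.4, 0.1, -0.5]
grip_width: 0.0214
gripper_force: 30.0
```

```bash
python3 w.py 2
```

```text
t 13.28 mm off x,y, depth [ 0.8  0.5 38.9] force tool [-0.6 -0.1  0.2] torque [ 0.06 -0.3  -0.02] 0.021381779585833368
```

servo_tool(
  steps="0 0 0.1 0 0 0 0; 0 0 0.1 0 0 0 0; 0 0 0 0 0 0 0",
)

```text
time: 13.65
tcp_pos: [0.4525, -0.0398, 0.188]
ee_rot: [0.017, 0.964, -0.065, 0.258]
contact_force: [-0.5, 0.4, -1.7]
grip_width: 0.0215
gripper_force: 30.0
```

```bash
python3 w.py 2
```

```text
t 13.65 mm off x,y, depth [ 0.8  0.5 45. ] force tool [-1.3 -0.3  1.2] torque [ 0.03 -0.28  0.05] 0.021461197207196053
```

servo_tool(
  steps="0 0 0.1 0 0 0 0; 0 0 0.1 0 0 0 0; 0 0 0 0 0 0 0",
)

```text
time: 14.02
tcp_pos: [0.4555, -0.0402, 0.1828]
ee_rot: [0.017, 0.964, -0.065, 0.258]
contact_force: [-0.9, -0.2, -0.4]
grip_width: 0.0213
gripper_force: 30.0
```

```bash
python3 w.py 2
```

```text
t 14.03 mm off x,y, depth [ 0.7  0.5 51. ] force tool [-0.9  0.3 -0.1] torque [ 0.04 -0.29  0.09] 0.02129507537778978
```

servo_tool(
  steps="0 0 0.1 0 0 0 0; 0 0 0.1 0 0 0 0; 0 0 0 0 0 0 0",
)

```text
time: 14.4
tcp_pos: [0.4608, -0.0416, 0.1818]
ee_rot: [0.019, 0.963, -0.064, 0.263]
contact_force: [-14.6, 2.7, 28.6]
grip_width: 0.0212
gripper_force: 30.0
```

```bash
python3 w.py 2
```

```text
t 14.4 mm off x,y, depth [ 5.   1.2 54.6] force tool [  1.5  -0.7 -32.2] torque [0.   0.03 0.03] 0.021234796767328333
```

servo_tool(
  steps="0 0 -0.13 0 0 0 0; 0 0 0 0 0 0 0",
)

```text
time: 14.65
tcp_pos: [0.4566, -0.0404, 0.1814]
ee_rot: [0.017, 0.964, -0.065, 0.258]
contact_force: [-1.7, 0.7, 0.3]
grip_width: 0.0212
gripper_force: 30.0
```

```bash
python3 w.py 2
python3 - <<'E'
from h import *
go(MO[1]-DIR*(.1404-.052),TI)
a=optics.grab_frame('top');x0,y0=205,185
o=cv2.resize(a[y0:y0+75,x0:x0+90],None,fx=8,fy=8,interpolation=2);cv2.imwrite('pics/c6.png',o)
E
```

```text
t 14.65 mm off x,y, depth [ 1.   0.5 52.8] force tool [-1.4 -0.5 -1.1] torque [-0.   -0.19 -0.  ] 0.021201406734222102
t 14.65 shift/.03 [-0.03 -0.02 -0.03] turn/.5 [ 0.    -0.001 -0.   ] shift in final axes [-0.03 -0.02 -0.03]
```

View pics/c6.png

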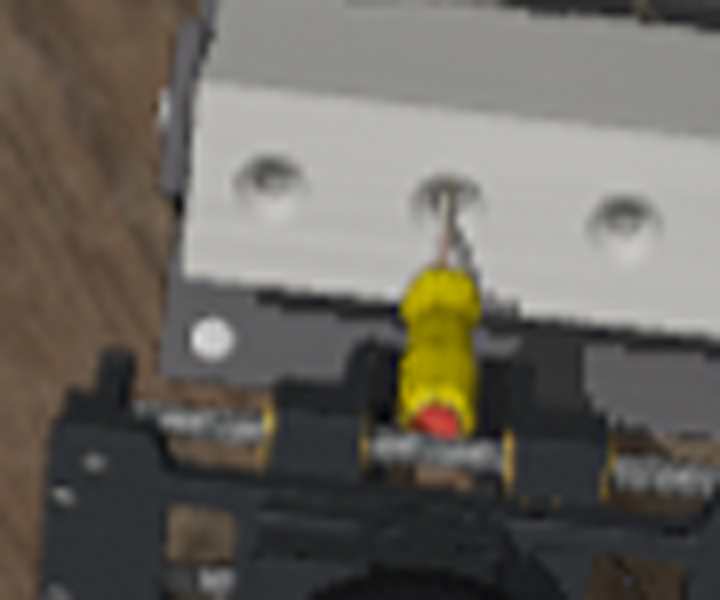

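servo_tool(
  steps="0 0 0 0 0 0 0.3; 0 0 0 0 0 0 0.4; 0 0 0 0 0 0 0.6; 0 0 0 0 0 0 1; 0 0 0 0 0 0 1",
)

```text
time: 15.32
tcp_pos: [0.4565, -0.0403, 0.1812]
ee_rot: [0.017, 0.964, -0.065, 0.258]
contact_force: [0.2, 0.2, 0.0]
grip_width: 0.0631
gripper_force: 0.0
```

servo_tool(
  steps="0 0 0 0 0 0 1; 0 0 0 0 0 0 1; 0 0 0 0 0 0 1; 0 0 -0.2 0 0 0 1; 0 0 -0.3 0 0 0 1",
)

```text
time: 15.95
tcp_pos: [0.4488, -0.0393, 0.1946]
ee_rot: [0.017, 0.964, -0.065, 0.258]
contact_force: [0.3, -0.8, 0.7]
grip_width: 0.088
gripper_force: 0.0
```

servo_tool(
  steps="0 0 -0.8 0 0 0 1; 0 0 -1 0 0 0 1; 0 0 -1 0 0 0 1; 0 0 -1 0 0 0 1; 0 0 0 0 0 0 1",
)

```text
time: 16.58
tcp_pos: [0.3926, -0.032, 0.2951]
ee_rot: [0.018, 0.963, -0.065, 0.26]
contact_force: [0.2, -0.4, 0.1]
grip_width: 0.0882
gripper_force: 0.0
```

```bash
python3 w.py 2
python3 - <<'E'
from h import *
print(status.read_state()['qpos'])
a=optics.grab_frame('top');x0,y0=195,150
o=cv2.resize(a[y0:y0+120,x0:x0+140],None,fx=5,fy=5,interpolation=2);cv2.imwrite('pics/c7.png',o)
E
```

```text
t 16.57 mm off x,y, depth [  2.    0.8 -77.9] force tool [0.3 0.4 0. ] torque [-0.   -0.29  0.01] 0.08817826702669991
[-0.51900976 -0.37426845  2.05285386  0.22792784  0.97906135  1.10478457]
```

View pics/c7.png

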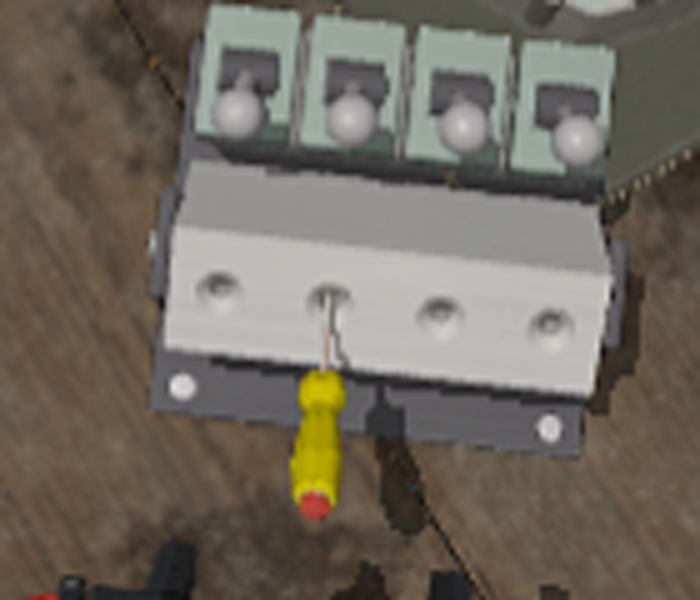

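Run:
```python
from h import *
W=lambda x,y,z: Z.apply([x,y,z])+[.5178,-.0759,0]
go(W(.030,.0275,.27),DN)
```

```text
t 16.62 shift/.03 [ 4.22 -0.02  3.35] turn/.5 [ 2.000e-03 -1.051e+00 -1.000e-03] shift in final axes [ 5.33 -0.02  0.78]
```

servo_tool(
  steps="0 0 0 0 -0.35 0 0; 0 0 0 0 -0.35 0 0; 0 0 0 0 -0.35 0 0; 0.9 0 0 0 0 0 0; 0.9 0 0 0 0 0 0",
)

```text
time: 17.25
tcp_pos: [0.4472, -0.0388, 0.2912]
ee_rot: [-0.0, 0.998, -0.067, -0.002]
contact_force: [0.1, 0.3, -0.5]
grip_width: 0.0402
gripper_force: 0.0
```

servo_tool(
  steps="0.9 0 0 0 0 0 0; 0.9 0 0 0 0 0 0; 0.9 0 0 0 0 0 0; 0.8 0 0 0 0 0 0; 0 0 0 0 0 0 0",
)

```text
time: 17.88
tcp_pos: [0.5507, -0.0529, 0.2904]
ee_rot: [-0.0, 0.998, -0.067, -0.002]
contact_force: [-0.6, -0.2, 0.5]
grip_width: 0.0004
gripper_force: 0.0
```

Run:
```python
from h import *
W=lambda x,y,z: Z.apply([x,y,z])+[.5178,-.0759,0]
go(W(.030,.0275,.12),DN);print(status.read_state()['contact_force'],status.read_state()['grip_width'])
```

```text
t 17.88 shift/.03 [ 0.04 -0.01  5.68] turn/.5 [-0.001  0.01   0.001] shift in final axes [ 0.01 -0.01  5.68]
[-0.63059814 -0.23487681  0.52250436] 0.00042924548461389884
```

servo_tool(
  steps="0 0 1 0 0 0 0; 0 0 1 0 0 0 0; 0 0 1 0 0 0 0; 0 0 1 0 0 0 0; 0 0 0.8 0 0 0 0",
)

```text
time: 18.5
tcp_pos: [0.5487, -0.0525, 0.147]
ee_rot: [-0.0, 0.998, -0.067, -0.002]
contact_force: [0.4, -0.1, -0.2]
grip_width: 0.0006
gripper_force: 0.0
```

servo_tool(
  steps="0 0 0.6 0 0 0 0; 0 0 0.26 0 0 0 0; 0 0 0 0 0 0 0",
)

```text
time: 18.88
tcp_pos: [0.5495, -0.0528, 0.1228]
ee_rot: [-0.0, 0.998, -0.067, -0.001]
contact_force: [0.2, 0.3, 0.3]
grip_width: -0.0
gripper_force: 0.0
```

```bash
cat > l.py <<'E'
from h import *
s=status.read_state();print(s['time'],np.round(Z.inv().apply(s['tcp_pos']-[.5178,-.0759,0])*1e3,1),np.round(Z.inv().apply(s['contact_force']),1))
E
python3 l.py
```

```text
18.875 [ 28.4  27.1 122.8] [0.1 0.3 0.3]
```

servo_tool(
  steps="0.4 0 0 0 0 0 0; 0.4 0 0 0 0 0 0; 0.4 0 0 0 0 0 0; 0.4 0 0 0 0 0 0; 0.4 0 0 0 0 0 0",
)

```text
time: 19.5
tcp_pos: [0.6133, -0.0616, 0.1302]
ee_rot: [0.001, 0.998, -0.067, 0.006]
contact_force: [-0.8, 1.5, 29.3]
grip_width: 0.0003
gripper_force: 15.1
```

```bash
python3 l.py
```

```text
19.5 [ 92.8  26.9 130.2] [-1.   1.4 29.3]
```

servo_tool(
  steps="0 0 -0.35 0 0 0 0; 0 0 0 0 0 0 0",
)

```text
time: 19.75
tcp_pos: [0.6097, -0.061, 0.1344]
ee_rot: [0.0, 0.998, -0.067, 0.0]
contact_force: [-0.3, -0.1, -0.1]
grip_width: 0.0002
gripper_force: 0.0
```

```bash
python3 l.py
python3 - <<'E'
from h import *
a=optics.grab_frame('top');b=optics.grab_frame('scene')
o=np.hstack([cv2.resize(a[130:230,215:335],None,fx=3.3,fy=3.3,interpolation=2),cv2.resize(b[140:240,190:310],None,fx=3.3,fy=3.3,interpolation=2)]);cv2.imwrite('pics/c8.png',o)
E
```

```text
19.75 [ 89.   27.  134.4] [-0.3 -0.2 -0.1]
```

View pics/c8.png

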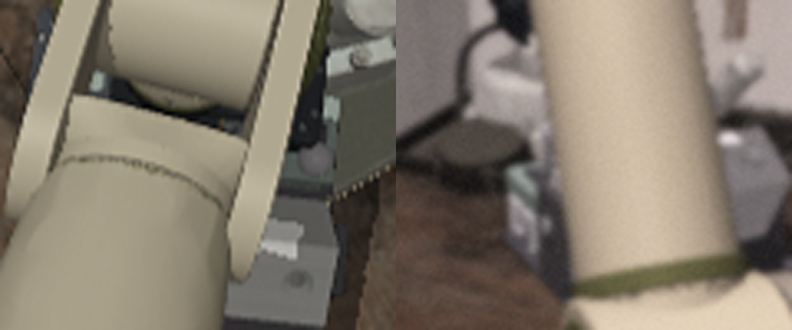

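Run:
```python
from h import *
def c1(u,v): return ((u+.5)/6-.5+215,(v+.5)/5.4-.5+140)
for z in(.05,.07,.09,.11,.13):
    print(z,[np.round(Z.inv().apply(ray('top',c1(*p),z)-[.5178,-.0759,0])*1e3,0)[:2].tolist() for p in[(180,106),(178,130),(178,153),(145,130),(215,130),(183,60),(175,205)]])
```

```text
0.05 [[112.0, 84.0], [100.0, 83.0], [89.0, 82.0], [99.0, 98.0], [102.0, 67.0], [136.0, 85.0], [63.0, 80.0]]
0.07 [[108.0, 83.0], [96.0, 83.0], [85.0, 81.0], [95.0, 97.0], [98.0, 67.0], [131.0, 84.0], [60.0, 80.0]]
0.09 [[104.0, 82.0], [92.0, 82.0], [82.0, 81.0], [91.0, 96.0], [94.0, 66.0], [126.0, 84.0], [57.0, 79.0]]
0.11 [[100.0, 82.0], [89.0, 81.0], [78.0, 80.0], [87.0, 95.0], [90.0, 66.0], [122.0, 83.0], [53.0, 78.0]]
0.13 [[96.0, 81.0], [85.0, 80.0], [74.0, 79.0], [83.0, 94.0], [86.0, 65.0], [117.0, 82.0], [50.0, 78.0]]
```

servo_tool(
  steps="0 0 -0.6 0 0 0 0; 0 0 -1 0 0 0 0; 0 0 -1 0 0 0 0; 0 -1 -0.5 0 0 0 0; 0 -1 0 0 0 0 0",
)

```text
time: 20.48
tcp_pos: [0.6177, -0.001, 0.227]
ee_rot: [0.0, 0.998, -0.067, -0.0]
contact_force: [1.5, -0.5, -0.2]
grip_width: 0.0006
gripper_force: 0.0
```

servo_tool(
  steps="0 -1 0 0 0 0 0; 0 -1 0 0 0 0 0; 0 -1 0 0 0 0 0; 0 -1 0 0 0 0 0; 0 -1 0 0 0 0 0",
)

```text
time: 21.1
tcp_pos: [0.6373, 0.1481, 0.2255]
ee_rot: [0.0, 0.998, -0.067, -0.002]
contact_force: [0.7, -0.2, -0.5]
grip_width: 0.0003
gripper_force: 0.0
```

```bash
cat > balls.py <<'E'
from h import *
a=cv2.imread('pics/top0.png');b=optics.grab_frame('top')
ys=[.0825,.0275,-.0275,-.0825];W=lambda P:Z.apply(P)+[.5178,-.0759,0]
tip=lambda j,y:W([.096+.07*np.sin(j-.5),y,.07+.07*np.cos(j-.5)])
j0=[.005,.05,.089,.0815]
for k in range(4):
    c=proj('top',tip(j0[k],ys[k]))[0]
    T=cv2.getRectSubPix(a,(11,11),tuple(map(float,c))).astype(float)
    sc=[]
    for j in np.arange(-.1,1.15,.05):
        q=proj('top',tip(j,ys[k]))[0]
        N=cv2.getRectSubPix(b,(11,11),tuple(map(float,q))).astype(float)
        yy,xx=np.mgrid[-5:6,-5:6];m=(yy**2+xx**2)<20
        sc.append((round(np.abs(N-T)[m].mean(),1),round(float(j),2)))
    print(k+1,sorted(sc)[:3])
p=proj('top',MO[1])[0].astype(int);d=b[p[1]-10:p[1]+60,p[0]-30:p[0]+30].astype(int)
m=(d[...,2]>120)&(d[...,1]>110)&(d[...,0]<60);yy,xx=np.nonzero(m)
print('yellow',m.sum(),xx.mean()+p[0]-30 if m.any() else 0,yy.mean()+p[1]-10 if m.any() else 0)
cv2.imwrite('pics/t9.png',b)
E
python3 l.py; python3 balls.py
python3 - <<'E'
import cv2
d=cv2.imread('pics/t9.png')
E
```

```text
21.1 [ 88.6 237.9 225.5] [ 0.7 -0.1 -0.5]
1 [(np.float64(38.3), 0.65), (np.float64(41.2), 0.6), (np.float64(45.5), 0.7)]
2 [(np.float64(14.0), 0.55), (np.float64(18.8), 0.6), (np.float64(19.6), 0.5)]
3 [(np.float64(14.7), 0.1), (np.float64(19.3), 0.05), (np.float64(24.9), 0.15)]
4 [(np.float64(13.8), 0.1), (np.float64(18.7), 0.05), (np.float64(25.4), 0.6)]
yellow 192 258.0052083333333 236.60416666666666
```

servo_tool(
  steps="-0.19 1 0 0 0 0 0; -0.19 1 0 0 0 0 0; -0.19 1 0 0 0 0 0; -0.19 1 0 0 0 0 0; -0.19 1 0 0 0 0 0",
)

```text
time: 21.78
tcp_pos: [0.5885, 0.0012, 0.2258]
ee_rot: [-0.0, 0.998, -0.067, -0.001]
contact_force: [1.5, 0.0, 0.1]
grip_width: 0.0002
gripper_force: 0.0
```

servo_tool(
  steps="0 1 0 0 0 0 0; 0 1 0 0 0 0 0; 0 0 0 0 0 0 0",
)

```text
time: 22.15
tcp_pos: [0.5808, -0.0588, 0.2258]
ee_rot: [-0.0, 0.998, -0.068, -0.001]
contact_force: [-1.0, 0.3, -0.6]
grip_width: 0.0007
gripper_force: 0.0
```

```bash
python3 l.py
```

```text
22.15 [ 60.1  25.4 225.8] [-1.   0.2 -0.6]
```

servo_tool(
  steps="0 -0.07 0.9 0 0 0 0; 0 0 0.9 0 0 0 0; 0 0 0.6 0 0 0 0; 0 0 0.4 0 0 0 0; 0 0 0.4 0 0 0 0",
)

```text
time: 22.78
tcp_pos: [0.5816, -0.0547, 0.13]
ee_rot: [-0.0, 0.998, -0.067, -0.001]
contact_force: [-0.4, 0.0, 0.2]
grip_width: 0.0005
gripper_force: 0.0
```

servo_tool(
  steps="0 0 0.3 0 0 0 0; 0 0 0.3 0 0 0 0; 0 0 0.2 0 0 0 0; 0 0 0 0 0 0 0",
)

```text
time: 23.28
tcp_pos: [0.5813, -0.055, 0.106]
ee_rot: [-0.0, 0.998, -0.067, -0.001]
contact_force: [-0.2, 0.2, -0.2]
grip_width: 0.0004
gripper_force: 0.0
```

```bash
python3 l.py
```

```text
23.275 [ 60.1  29.2 106. ] [-0.3  0.2 -0.2]
```

servo_tool(
  steps="0 0.04 0 0 0 0 0; 0.3 0 0 0 0 0 0; 0.3 0 0 0 0 0 0; 0.3 0 0 0 0 0 0; 0.3 0 0 0 0 0 0",
)

```text
time: 23.9
tcp_pos: [0.6175, -0.0611, 0.1061]
ee_rot: [-0.0, 0.998, -0.067, -0.001]
contact_force: [-1.5, 0.6, -0.8]
grip_width: 0.0002
gripper_force: 0.5
```

```bash
python3 l.py
```

```text
23.9 [ 96.8  28.  106.1] [-1.6  0.4 -0.8]
```

Pushing with about 1.6 N, as expected. Continue in small steps until the end stop is felt.

servo_tool(
  steps="0.15 0 0 0 0 0 0; 0.1 0 0 0 0 0 0; 0 0 0 0 0 0 0",
)

```text
time: 24.28
tcp_pos: [0.6246, -0.062, 0.1063]
ee_rot: [-0.0, 0.998, -0.067, -0.001]
contact_force: [-0.3, -0.1, -0.5]
grip_width: 0.0006
gripper_force: 0.0
```

```bash
python3 l.py
```

```text
24.275 [104.   28.  106.3] [-0.3 -0.1 -0.5]
```

servo_tool(
  steps="0.1 0 0 0 0 0 0; 0.1 0 0 0 0 0 0; 0 0 0 0 0 0 0",
)

```text
time: 24.65
tcp_pos: [0.6287, -0.0625, 0.1062]
ee_rot: [-0.0, 0.998, -0.067, -0.003]
contact_force: [-12.4, 0.9, 4.1]
grip_width: 0.0004
gripper_force: 5.8
```

```bash
python3 l.py
```

```text
24.65 [108.1  28.  106.2] [-12.4  -0.8   4.1]
```

servo_tool(
  steps="-0.4 0 0 0 0 0 0; -0.6 0 0 0 0 0 0; 0 0 -0.8 0 0 0 0; 0 0 -1 0 0 0 0; 0 0 -1 0 0 0 0",
)

```text
time: 25.28
tcp_pos: [0.601, -0.0589, 0.1916]
ee_rot: [0.0, 0.998, -0.067, -0.0]
contact_force: [-0.2, -0.1, -0.1]
grip_width: 0.0006
gripper_force: 0.0
```

servo_tool(
  steps="0 0 -1 0 0 0 0; 0 0 -0.4 0 0 0 0; 0 -1 0 0 0 0 0; 0 -1 0 0 0 0 0; 0 -1 0 0 0 0 0",
)

```text
time: 25.9
tcp_pos: [0.6128, 0.0312, 0.2315]
ee_rot: [-0.0, 0.998, -0.067, -0.001]
contact_force: [-0.2, -0.1, -0.2]
grip_width: 0.0006
gripper_force: 0.0
```

servo_tool(
  steps="0 -1 0 0 0 0 0; 0 -1 0 0 0 0 0; 0 -1 0 0 0 0 0; 0 -1 0 0 0 0 0; 0 -1 0 0 0 0 0",
)

```text
time: 26.52
tcp_pos: [0.6328, 0.18, 0.2314]
ee_rot: [0.0, 0.998, -0.067, -0.001]
contact_force: [1.5, -0.3, 0.1]
grip_width: 0.0005
gripper_force: 0.0
```

servo_tool(
  steps="0 -1 0 0 0 0 0; 0 -1 0 0 0 0 0; 0 0 0 0 0 0 0",
)

```text
time: 26.9
tcp_pos: [0.6405, 0.2401, 0.231]
ee_rot: [0.0, 0.998, -0.066, -0.001]
contact_force: [-0.1, -1.7, 0.4]
grip_width: 0.0008
gripper_force: 0.0
```

```bash
python3 l.py; python3 balls.py
python3 - <<'E'
import cv2,numpy as np
a=cv2.imread('pics/t9.png').astype(int);
m=(a[...,2]>120)&(a[...,1]>110)&(a[...,0]<60);m[:190]=0;m[270:]=0;m[:,:220]=0;m[:,300:]=0
y,x=np.nonzero(m);print(m.sum(),x.mean(),y.min(),y.max())
E
```

```text
26.9 [ 79.5 329.5 231. ] [ 0.1 -1.7  0.4]
1 [(np.float64(1.7), 0.0), (np.float64(13.8), 0.05), (np.float64(14.6), 0.6)]
2 [(np.float64(2.9), 1.0), (np.float64(11.7), 1.05), (np.float64(14.3), 0.95)]
3 [(np.float64(3.6), 0.1), (np.float64(12.1), 0.05), (np.float64(15.3), 0.6)]
4 [(np.float64(5.5), 0.1), (np.float64(9.9), 0.05), (np.float64(15.8), 0.6)]
yellow 200 258.015 236.71
200 258.015 224 250
```

```bash
cat > cap.py <<'E'
from h import *
b=optics.grab_frame('scene');a=optics.grab_frame('top')
def red(im,box):
    x0,x1,y0,y1=box;d=im[y0:y1,x0:x1].astype(int);m=((d[...,2]>130)&(d[...,1]<110)&(d[...,0]<110))
    n,l,st,ce=cv2.connectedComponentsWithStats(m.astype('uint8'));return [(st[i,4],ce[i]+[x0,y0]) for i in range(1,n) if st[i,4]>3]
g=MO[1]-DIR*.14
print('pred',proj('scene',[g]),proj('top',[g]))
S=red(b,(200,330,100,300));T=red(a,(240,275,225,270));print(S,T)
for n1,p in S:
    for n2,q in T:
        r=least_squares(lambda X:np.r_[proj('scene',[X])[0]-p,proj('top',[X])[0]-q],g)
        v=r.x-MO[1];L=np.linalg.norm(v);print(np.round(r.x,4),np.round(r.fun,1),'cap to mouth',L,'tilt',np.degrees(np.arccos(v[2]/L)),'origin depth',.192-L)
E
python3 cap.py
```

```text
pred [[277.10473885 163.32438026]] [[258.54757429 238.7741949 ]]
[(np.int32(6), array([293. , 111.5])), (np.int32(5), array([292.6, 116.8])), (np.int32(8), array([329. , 147.5])), (np.int32(5), array([284.6, 172.2])), (np.int32(354), array([253.73728814, 273.03672316]))] [(np.int32(25), array([257.4 , 250.76]))]
[ 0.4035 -0.0387  0.3725] [-8.5  0.3  4.7  3.3] cap to mouth 0.28417838078787483 tilt 19.730331439152454 origin depth -0.09217838078787483
[ 0.4032 -0.0388  0.3589] [-8.1  0.3  4.6  3.2] cap to mouth 0.2715510930399072 tilt 20.765574526378714 origin depth -0.0795510930399072
[ 0.3787 -0.0687  0.273 ] [-30.2   2.1  18.5  13.5] cap to mouth 0.20807805238218957 tilt 36.147524726612666 origin depth -0.016078052382189567
[ 0.4024 -0.0358  0.2092] [-1.6  0.   1.1  0.7] cap to mouth 0.14256063744190997 tilt 43.05083406289071 origin depth 0.04943936255809003
[ 0.4196 -0.002  -0.1148] [ 15.1   0.1 -12.5  -8.5] cap to mouth 0.23780305305925553 tilt 157.5708152173339 origin depth -0.04580305305925553
```

servo_tool(
  steps="0 0 -1 0 0 0 0; 0 0 -1 0 0 0 0; 0 0 -1 0 0 0 0; 0 1 0 0 0 0 0; 0 1 0 0 0 0 0",
)

```text
time: 27.68
tcp_pos: [0.6328, 0.1772, 0.3225]
ee_rot: [0.0, 0.998, -0.067, -0.001]
contact_force: [0.0, -0.4, 0.2]
grip_width: 0.0004
gripper_force: 0.0
```

servo_tool(
  steps="0 1 0 0 0 0 0; 0 1 0 0 0 0 0; 0 1 0 0 0 0 0; 0 1 0 0 0 0 0; 0 1 0 0 0 0 0",
)

```text
time: 28.3
tcp_pos: [0.6124, 0.0282, 0.3224]
ee_rot: [0.0, 0.998, -0.068, -0.001]
contact_force: [-0.2, -0.5, 0.2]
grip_width: 0.0005
gripper_force: 0.0
```

servo_tool(
  steps="0 1 0 0 0 0 0; 0 1 0 0 0 0 0; 0 1 0 0 0 0 0; 0 1 0 0 0 0 0; 0 1 0 0 0 0 0",
)

```text
time: 28.92
tcp_pos: [0.5922, -0.1203, 0.3225]
ee_rot: [0.0, 0.998, -0.068, -0.001]
contact_force: [0.5, 0.3, 0.1]
grip_width: 0.0003
gripper_force: 0.0
```

servo_tool(
  steps="0 1 0 0 0 0 0; 0 1 0 0 0 0 0; 0 1 0 0 0 0 0; 0 1 0 0 0 0 0; 0 1 0 0 0 0 0",
)

```text
time: 29.55
tcp_pos: [0.572, -0.2689, 0.3225]
ee_rot: [0.0, 0.998, -0.067, -0.001]
contact_force: [-1.2, 0.0, 0.1]
grip_width: 0.0007
gripper_force: 0.0
```

servo_tool(
  steps="0 1 0 0 0 0 0; 0 1 0 0 0 0 0; 0 1 0 0 0 0 0; 0 1 0 0 0 0 0; 0 0 0 0 0 0 0",
)

```text
time: 30.18
tcp_pos: [0.5556, -0.388, 0.3216]
ee_rot: [-0.0, 0.998, -0.069, -0.001]
contact_force: [-0.1, 0.1, -0.4]
grip_width: 0.0009
gripper_force: 0.0
```

```bash
python3 l.py; python3 cap.py; python3 balls.py
```

```text
30.175 [  79.1 -304.2  321.6] [-0.1  0.1 -0.4]
pred [[277.10473885 163.32438026]] [[258.54757429 238.7741949 ]]
[(np.int32(38), array([247.28947368, 114.42105263])), (np.int32(8), array([329. , 147.5])), (np.int32(421), array([259.11876485, 273.72921615]))] []
1 [(np.float64(14.6), 0.0), (np.float64(18.6), 0.05), (np.float64(22.3), 0.6)]
2 [(np.float64(16.0), 1.0), (np.float64(18.7), 1.05), (np.float64(21.9), 0.0)]
3 [(np.float64(14.9), 0.1), (np.float64(19.5), 0.05), (np.float64(25.0), 0.15)]
4 [(np.float64(14.0), 0.1), (np.float64(18.8), 0.05), (np.float64(25.5), 0.15)]
yellow 78 258.87179487179486 229.0897435897436
```

Run:
```python
from h import *
C=np.array([.4024,-.036,.209])
go(C-DIR*.06,TI)
```

```text
t 30.32 shift/.03 [ -7.65 -10.85   2.07] turn/.5 [-0.00e+00  1.05e+00  1.00e-03] shift in final axes [ -7.66 -10.85  -2.05]
```

servo_tool(
  steps="-0.95 -0.9 0 0 0 0 0; -0.95 -1 0 0 0 0 0; -0.95 -1 0 0 0 0 0; -0.95 -1 0 0 0 0 0; -0.95 -1 0.2 0 0 0 0",
)

```text
time: 30.95
tcp_pos: [0.4344, -0.2191, 0.3171]
ee_rot: [0.0, 0.998, -0.066, 0.0]
contact_force: [-0.6, -1.0, -0.2]
grip_width: 0.0004
gripper_force: 0.0
```

servo_tool(
  steps="-0.95 -1 0.2 0 0 0 0; -0.95 -1 0.4 0 0 0 0; -0.95 -1 0.4 0 0 0 0; 0 -1 0 0 0.35 0 0; 0 -1 0 0 0.35 0 0",
)

```text
time: 31.58
tcp_pos: [0.3704, -0.0594, 0.287]
ee_rot: [0.012, 0.982, -0.065, 0.176]
contact_force: [-0.3, -0.1, -0.4]
grip_width: -0.0
gripper_force: 0.0
```

servo_tool(
  steps="0 -0.9 0 0 0.35 0 0; 0 0 0 0 0 0 0",
)

```text
time: 31.82
tcp_pos: [0.3724, -0.0322, 0.2863]
ee_rot: [0.017, 0.964, -0.063, 0.259]
contact_force: [0.7, -0.0, 0.4]
grip_width: 0.0006
gripper_force: 0.0
```

Run:
```python
from h import *
C=np.array([.4024,-.036,.209])
go(C-DIR*.06,TI)
s=status.read_state();print(s['qpos'],s['contact_force'])
```

```text
t 31.82 shift/.03 [-0.42 -0.01  0.73] turn/.5 [-0.002 -0.004  0.005] shift in final axes [-0.42 -0.01  0.73]
[-0.56921838 -0.42972109  2.10550244  0.25557532  0.99731262  1.04486856] [ 0.68498923 -0.04919637  0.37753671]
```

servo_tool(
  steps="-0.42 0 0 0 0 0 0; 0 0 0.6 0 0 0 0; 0 0 0.6 0 0 0 0; 0 0 0.6 0 0 0 0; 0 0 0.3 0 0 0 0",
)

```text
time: 32.45
tcp_pos: [0.3945, -0.0376, 0.2249]
ee_rot: [0.017, 0.964, -0.065, 0.257]
contact_force: [0.2, -0.2, 0.8]
grip_width: 0.0005
gripper_force: 0.0
```

```bash
cat > p.py <<'E'
from h import *
s=status.read_state();C=np.array([.4024,-.036,.209])
print(s['time'],np.round(TI.inv().apply(s['tcp_pos']-C)*1e3,1),np.round(TI.inv().apply(s['contact_force']),1))
E
python3 p.py
```

```text
32.45 [  1.4   2.6 -17.5] [ 0.6  0.2 -0.6]
```

servo_tool(
  steps="0 0.08 0.15 0 0 0 0; 0 0 0.15 0 0 0 0; 0 0 0.1 0 0 0 0; 0 0 0 0 0 0 0",
)

```text
time: 32.95
tcp_pos: [0.4001, -0.0403, 0.2154]
ee_rot: [0.017, 0.964, -0.064, 0.258]
contact_force: [-0.7, 0.4, 0.0]
grip_width: 0.0002
gripper_force: 0.0
```

```bash
python3 p.py
```

```text
32.95 [ 1.8  4.6 -6.4] [-0.6 -0.3 -0.4]
```

servo_tool(
  steps="0 -0.15 0.1 0 0 0 0; 0 0 0.1 0 0 0 0; 0 0 0 0 0 0 0",
)

```text
time: 33.33
tcp_pos: [0.4037, -0.0361, 0.21]
ee_rot: [0.017, 0.964, -0.064, 0.258]
contact_force: [0.5, 0.5, -0.5]
grip_width: 0.0006
gripper_force: 0.0
```

```bash
python3 p.py
```

```text
33.325 [ 1.6 -0.1 -0.2] [ 0.1 -0.6  0.6]
```

servo_tool(
  steps="0 0 0.1 0 0 0 0; 0 0 0.1 0 0 0 0; 0 0 0 0 0 0 0",
)

```text
time: 33.7
tcp_pos: [0.4066, -0.0367, 0.2048]
ee_rot: [0.017, 0.964, -0.065, 0.258]
contact_force: [0.4, -0.3, 0.7]
grip_width: 0.0005
gripper_force: 0.0
```

```bash
python3 p.py
```

```text
33.7 [1.6 0.1 5.8] [ 0.7  0.3 -0.4]
```

servo_tool(
  steps="0 0 0.1 0 0 0 0; 0 0 0.1 0 0 0 0; 0 0 0 0 0 0 0",
)

```text
time: 34.08
tcp_pos: [0.4096, -0.037, 0.1996]
ee_rot: [0.017, 0.964, -0.065, 0.258]
contact_force: [-1.2, 0.7, 0.4]
grip_width: 0.0003
gripper_force: 0.0
```

```bash
python3 p.py
```

```text
34.075 [ 1.6  0.1 11.8] [-0.9 -0.5 -0.9]
```

servo_tool(
  steps="0 0 0.07 0 0 0 0; 0 0 0.07 0 0 0 0; 0 0 0 0 0 0 0",
)

```text
time: 34.45
tcp_pos: [0.4117, -0.0373, 0.196]
ee_rot: [0.017, 0.964, -0.065, 0.258]
contact_force: [-0.3, -0.7, 0.4]
grip_width: 0.0004
gripper_force: 0.0
```

```bash
python3 p.py
```

```text
34.45 [ 1.7  0.1 15.9] [-0.   0.7 -0.4]
```

servo_tool(
  steps="0 0 0.07 0 0 0 0; 0 0 0.07 0 0 0 0; 0 0 0 0 0 0 0",
)

```text
time: 34.83
tcp_pos: [0.4138, -0.0376, 0.1924]
ee_rot: [0.017, 0.964, -0.065, 0.258]
contact_force: [1.0, 0.1, -0.4]
grip_width: 0.0001
gripper_force: 0.0
```

```bash
python3 p.py
```

```text
34.825 [ 1.7  0.1 20.1] [ 0.7 -0.2  0.9]
```

```bash
python3 cap.py; python3 balls.py | tail -1
python3 - <<'E'
from h import *
s=status.read_state();t=s['tcp_pos'];print('tcp px',proj('top',[t]),proj('top',[t-DIR*.02]),'cap C',proj('top',[[.4024,-.036,.209]]))
b=cv2.imread('pics/t9.png').astype(int)
for y in range(214,262,2): print(y,''.join('Y' if p[2]>110 and p[1]>100 and p[0]<70 else 'R' if p[2]>120 and p[1]<110 else '#' if p.sum()<150 else 'w' if p.sum()>450 else '.' for p in b[y,232:286]))
E
```

```text
pred [[277.10473885 163.32438026]] [[258.54757429 238.7741949 ]]
[(np.int32(4), array([244.5, 113. ]))] []
yellow 194 258.0154639175258 236.31443298969072
tcp px [[259.00292909 246.00796477]] [[258.67461817 250.79527231]] cap C [[258.53758577 251.49015267]]
214 wwwwwwwwwwwwwwwwwwwwwwwwwwwww.wwwwwwwwwwwwwwwwwwwwwwww
216 wwwwwwwwwwwwwwwwwwwwwwwwwwwww..wwwwwwwwwwwwwwwwwwwwwww
218 wwwwwwwwwwwwwwwwwwwwwwwwwwww.w.wwwwwwwwwwwwwwwwwwwwwww
220 ........wwwwwwwwwwwwwwwwwwww.w..wwwwwwwwwwwwwwwwwwwwww
222 ......########...........wwwwww..wwwwwwwwwwwwwwwwwwwww
224 ................########.YY.YY.#...........wwwwwwwwwww
226 ww.....................YYYYYYYY....##############.....
228 ww.....................YYYYYYYYY.......#............##
230 .......................YYYYYYYYY.......#..............
232 ........................YYYYYY............##..........
234 .......................YYYYYYY.......##...##..........
236 .......................YYYYYYY.............#..........
238 ......................YYYYYYYY........######..........
240 ......................YYYYYYYYY.......#######.........
242 .....................YYYYYYYYYY........#######........
244 .....................YYYYYYYYYY........########.......
246 .....................YYYYYYYYY.........########.......
248 ........................YY.YYY.........#########......
250 .....................#############.....#########......
252 ....................##############......########......
254 .............#.....###############.......#######.##...
256 .#.........########################......###########..
258 ..#.......Y.##########################################
260 ww..........#.........#.######.#######################
```

servo_tool(
  steps="0 0 0.07 0 0 0 0; 0 0 0.05 0 0 0 0; 0 0 0 0 0 0 0",
)

```text
time: 35.35
tcp_pos: [0.4156, -0.0378, 0.1893]
ee_rot: [0.017, 0.964, -0.065, 0.258]
contact_force: [-0.8, 0.6, 0.2]
grip_width: 0.0002
gripper_force: 0.0
```

```bash
python3 p.py; python3 balls.py|tail -1
```

```text
35.35 [ 1.7  0.1 23.7] [-0.7 -0.5 -0.6]
yellow 189 258.0740740740741 235.98941798941797
```

servo_tool(
  steps="0 0 0.07 0 0 0 0; 0 0 0.05 0 0 0 0; 0 0 0 0 0 0 0",
)

```text
time: 35.78
tcp_pos: [0.4176, -0.0382, 0.187]
ee_rot: [0.018, 0.964, -0.064, 0.259]
contact_force: [-10.0, 0.6, 11.5]
grip_width: 0.0005
gripper_force: 7.2
```

```bash
python3 p.py; python3 balls.py|tail -1;python3 - <<'E'
from h import *
b=cv2.imread('pics/t9.png').astype(int)
for y in range(222,258,2): print(y,''.join('Y' if p[2]>110 and p[1]>100 and p[0]<70 else 'R' if p[2]>120 and p[1]<110 else '#' if p.sum()<150 else 'w' if p.sum()>450 else '.' for p in b[y,232:286]))
E
```

```text
35.775 [ 2.3  0.1 26.7] [ -2.9   0.7 -14.9]
yellow 182 258.25274725274727 235.6098901098901
222 ......########...........wwwwww..wwwwwwwwwwwwwwwwwwwww
224 ................########.YYYYY.............wwwwwwwwwww
226 ww.....................YYYYYYYY....##############.....
228 ww.....................YYYYYYYYY.......#............##
230 .......................YYYYYYYYY.......#..............
232 ........................YYYYYY............##..........
234 .......................YYYYYYY.......#.....#..........
236 .......................YYYYYYY.............#..........
238 ......................YYYYYYYY........######..........
240 ......................YYYYYYYYY........######.........
242 .....................YYYYYYYYYY........#######........
244 .....................YYYYYYYYYY........########.......
246 ........................YYYYYY.........########.......
248 .....................#############.....#########......
250 ....................##############.....#########......
252 ............##.....###############......########.#....
254 ............#######################......##########...
256 ...#........##########################################
```

servo_tool(
  steps="0 0 -0.2 0 0 0 0; 0 0 -0.4 0 0 0 0; 0 0 -1 0 0 0 0; 0 0 -1 0 0 0 0; 0 0 0 0 0 0 0",
)

```text
time: 36.45
tcp_pos: [0.379, -0.0333, 0.2555]
ee_rot: [0.018, 0.963, -0.065, 0.26]
contact_force: [0.5, -0.9, -0.0]
grip_width: 0.0003
gripper_force: 0.0
```

```bash
python3 p.py; python3 balls.py
python3 - <<'E'
from h import *
b=cv2.imread('pics/t9.png').astype(int)
for y in range(222,258,3): print(y,''.join('Y' if p[2]>110 and p[1]>100 and p[0]<70 else 'R' if p[2]>120 and p[1]<110 else '#' if p.sum()<150 else 'w' if p.sum()>450 else '.' for p in b[y,232:286]))
E
```

```text
36.45 [  2.8   0.4 -52.1] [0.5 0.8 0.3]
1 [(np.float64(1.9), 0.0), (np.float64(13.8), 0.05), (np.float64(13.8), 0.6)]
2 [(np.float64(2.3), 1.0), (np.float64(11.6), 1.05), (np.float64(13.4), 0.95)]
3 [(np.float64(3.7), 0.1), (np.float64(11.6), 0.05), (np.float64(14.1), 0.6)]
4 [(np.float64(5.9), 0.1), (np.float64(9.2), 0.05), (np.float64(14.5), 0.6)]
yellow 205 258.1170731707317 236.57560975609755
222 ......########...........wwwwww..wwwwwwwwwwwwwwwwwwwww
225 w......................YYYYYYYY.########............ww
228 ww.....................YYYYYYYYY.......#............##
231 .......................YYYYYYYYY........#.............
234 .......................YYYYYYY.......#.....#..........
237 ......................YYYYYYYYY.......######..........
240 ......................YYYYYYYYY........######.........
243 .....................YYYYYYYYYY........#######........
246 .....................YYYYYYYYY.........########.......
249 ......................YYRRRRYYY........#########......
252 .......................RRRRRR...........########......
255 .........................................#######..#...
```

All in place: driver in passage 2, lever 2 fully over, the other levers as found, and the arm clear.

```bash
python3 -c "
from plant import workorder;print(workorder.job_done())"
```

```text
the job is handed in; nothing more can be done
None
```

I handed the job in with passage 2 identified as the blocked one. The screwdriver stands in it, a gentle push on the handle confirmed the blade is seated, and lever 2 is fully over. The other three levers read as found. Passage 1 was clear past 58 mm. I did not probe 3 and 4, since only one is blocked. The peak probing force was about 32 N, and I did not re-check the pliers and piston.

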